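# Hang the caned chair-back on two gated hooks

### The job

Lift the caned chair-back panel out of its cradle by its top rail and hang it on the stand by its two dowels, one in each sprung hook: press it down gently, no harder than needed, until both red gates have snapped shut above the dowels, never driving a hook to the bottom of its spring travel. Make sure that both sides are latched before you let go, then leave it hanging level and released. Leave the cradle, the stand and everything else on the bench undisturbed.

Things in the scene. Friction and masses are not known exactly. Their poses are not given: they have to be found in the camera images.
- panel: The loose caned chair-back panel, 0.25 to 0.5 kg: wooden frame 240 mm wide (its y), 120 tall (z), 18 thick (x), with a 10 mm dowel sticking out 30 mm from each end of the top rail. Origin: middle of its underside. It starts upright, its lowest 28 mm in the cradle's slot (1 mm play each side): lift it straight up. It is the same front and back and may be hung either way round.
- rail_mid (a point): Centre of the panel's top rail (18 mm thick along the panel's x, 26 tall, 240 long along y), 107 mm above its underside, 13 mm below its top: the place to grip from above, fingers closing along the panel's x.
- dowel_left (a point): The point on the axis of the dowel at the panel's +y end (134 mm from the panel's middle) that belongs in a hook; same height as rail_mid.
- dowel_right (a point): The same at the panel's -y end.
- stand: The hanging stand, fixed: green base 150 x 320 x 14 mm, two steel posts 206 mm tall and 268 mm apart along its y; each carries a yellow sprung block with a bright steel hook on the posts' +x side. Origin: on the bench, midway between the hooks.
- hook_left_seat (a point): Where the dowel's axis lies when seated in the hook at the stand's +y end; 155 mm above the bench when unloaded, sinking with the hook. The hook is an upright trough 12 mm wide along y, open at the top; 14 mm across at the bottom, flaring to a mouth 45 mm across, rims 41 mm (+x) and 61 mm (post side) above the seat. The gate lies 21 mm above the seat; a dowel meets it with its axis 28 mm above it.
- hook_right_seat (a point): The same for the hook at the stand's -y end; the two hooks are alike but for their gates' springs.
- hook_left (a joint): How far the left hook has sunk on its spring, m: 0 at rest (and within 1 mm with the panel just hanging), 0.032 at its hard stop; above 0.027 counts as driven to the bottom. It begins to sink at about 3 N and then takes about 0.3 N per mm.
- hook_right (a joint): The same for the right hook.
- gate_left (a joint): Angle of the left hook's red spring gate, rad: 0 shut, up to 1.4 pushed down. It opens only downwards and springs shut above the dowel once that has passed into the trough. It gives way at an unknown push of roughly 6 to 10 N, not the same at both hooks; meanwhile the hook sinks.
- gate_right (a joint): The same for the right hook's gate.
- cradle: Pale wooden cradle, fixed, 110 x 170 mm, 40 mm high, with a slot along its y in which the panel stands (slot floor 12 mm above the bench). Origin: middle of its underside.
- screwdriver: Bystander, not to be disturbed: red-handled screwdriver.
- waxblock: Bystander, not to be disturbed: wooden wedge block, 90 x 35 x 30 mm.
- pliers: Bystander, not to be disturbed: black-handled pliers.
- glue: Bystander, not to be disturbed: white glue bottle, 130 mm tall.
- pegcup: Bystander, not to be disturbed: blue cup.
- spare_rail: Bystander, not to be disturbed: spare wooden rail with dowels, 200 mm long, lying flat.
- spool: Bystander, not to be disturbed: spool of cane, 70 mm across.
Things that resemble listed ones, but are neither listed nor needed, are in the scene too. Leave any orange look-alike of the cradle alone.

How it is judged:
By the outcome, as a careful person would: the job done as asked, in the order asked, and still so for the second after the job is handed in, with the robot touching nothing.
It also fails if it takes over 58 s, if anything falls off the work surface, if the arm or the gripper's body presses on something with over 40 N, if the wrist force passes 120 N, or if a joint passes its speed limit or range.

### The arm

A 7-joint arm with a two-finger parallel gripper is mounted at the origin on the work surface. World frame = base frame: x ahead of the robot, y to its left, z up, the work surface at z = 0. Lengths are in mm, angles in rad, forces in N, time in s.
With the tool pointing down it reaches from about 400 to 875 mm from the base axis. Payload 6.5 kg.
Tool frame: the origin (TCP) lies between the finger pads; the fingertips stand 11 mm ahead of it and the grasp point (between the pads) lies 8 mm behind it (manip.tips_ahead is the distance from the TCP to the fingertips, in mm); z points along the fingers, y is the line along which they close (so a half turn about z gives the same grasp; the last joint's range is limited). The gripper opens to 88 mm and grips with 3 to 60 N. Pads are 18 mm wide; open, the fingers measure 123 mm over their backs; the gripper's body (75 mm by 187 mm) begins 45 mm behind the grasp point.
Start: joints at [1.078, 0.536, -0.004, 1.538, 0.003, 1.067, -0.071], TCP at [269.069, -591.686, 249.716] pointing down, gripper open.
Joint ranges: [-2.7, 2.7], [-0.37, 2.16], [-1.27, 1.26], [0.24, 2.4], [-1.31, 4.45], [0.19, 1.91], [-2.76, 2.76]. Speed limits (rad/s): [2.39, 2.39, 3.14, 3.14, 3.14, 3.14, 3.14].

### API

Orientations are given as a rotation vector (axis times angle).
In Python, from bench import manip gives the robot as it stands. The module is installed in compiled form; this text tells all that it offers.
- The arm moves only by the tool send_rows, never from a script. Its argument "series" is a list of rows, each a list of 7 numbers: the turn, a rotation vector about the tool's x, y, z normalised to -1 to 1, where 1 is 2 rad, then the shift along the tool's x, y, z normalised to -1 to 1, where 1 is 400 mm, then the closure, from 0 (fully open) to 1 (shut). In form: [[rx, ry, rz, x, y, z, hand], ...]. A call has 1 to 10 rows; each row is the pose to reach, as a shift and turn from the pose commanded when the call began, along the tool's axes at that moment; what a row does not reach only later rows make up. A row lasts 1/8 s, in which the tool goes at most 62.5 mm and 10.7 degrees, less where a joint would pass 70% of its speed; a pose out of reach is approached as far as the arm can. A call with a number of a shift or a turn outside -1 to 1 is refused whole. A call with a gripper value outside its range is refused whole. The fingers move at their own pace and stop on an object; the grip force is fixed at half the most. Time passes only in rows, so rows that repeat a pose let the fingers close. It gives the time, the measured TCP pose, the force, the opening and the grip force at its end, in the units of the state.
- manip.get_obs(): the state, without advancing time (a new reading comes with each control period).
- manip.camera(name): name is "side" or "top" or "wrist"; returns a dict with "pixels" (420x560x3 uint8, blue, green, red), "fx", "fy", "cx", "cy" (pixels), "distortion" ([k1, k2, p1, p2, k3] as OpenCV has them; the pictures are not rectified), "world_from_camera" (4x4, takes a point from camera to world coordinates); the wrist camera has in their place "hand_eye" (4x4, takes a point from camera to tool coordinates, whose origin is the TCP and whose axes are the flange's). Camera axes: x right, y down, z forward; pixel columns grow to the right and rows downward; lengths in mm; the calibration is good to about 2 mm. A picture is of the moment at which its call begins: read the wrist's pose just before it. There is no depth.
- manip.job_done(): hands the job in; it is judged then, once.
The state is a dict: "t": time; "joints": joint angles; "qd": joint speeds; "joint_torque": joint torques, N m; "eef_pos": TCP position; "ee_rot": TCP orientation; "contact_force": force on the tool from outside, world axes, zero at the start; "torque": the same for the moment, N m; "finger_gap": opening from 0.0 (shut) to 1.0 (fully open); "grasp_force": force on a finger pad.
Only numpy, scipy, OpenCV 4.12 (cv2) and the standard library are available. Lean on these libraries where they do the work, as an engineer would, in place of code of your own. Each camera call takes 0.05 s, during which the arm holds its last target. There are 200 camera calls.

## Working session

There is one attempt and no reset: what is moved stays moved. The work goes in short steps, Python scripts to look and compute and a tool call to move; the robot and the scene stay as the last step left them, time stands still between calls to the robot, and variables do not carry over. Pictures are saved under pics/ and viewed, at most 10 in all, crops included, and the job is handed in when it is done.

Besides the shell and the picture viewer there is one more tool, called after "Call:" as name(argument=value, ...), one argument or row to a line, values as JSON. send_rows: Moves the arm, as the interface text tells. Scaled input: -1 to 1 covers 400 mm each way for a shift and 2 rad each way for a turn. Its arguments: {"type":"object","properties":{"series":{"type":"array","items":{"type":"array","items":{"type":"number","minimum":-1,"maximum":1}}}},"required":["series"]}

```bash
mkdir -p pics
python3 - <<'E'
from bench import manip
import cv2,numpy as np,pickle
o=manip.get_obs();print({k:np.round(v,3) for k,v in o.items()})
d={}
for n in("side","top"):
    c=manip.camera(n);d[n]=c;cv2.imwrite(f"pics/{n}0.png",c["pixels"])
    print(n,c["fx"],c["cx"],c["cy"],c["distortion"],np.round(c["world_from_camera"],3).tolist())
pickle.dump(d,open("cams.pkl","wb"))
E
```

```text
{'t': np.float64(0.0), 'joints': array([ 1.078,  0.537, -0.004,  1.539,  0.003,  1.067, -0.071]), 'qd': array([ 0.001,  0.001, -0.   , -0.001,  0.001, -0.001,  0.002]), 'joint_torque': array([-1.000e-03, -5.710e+01,  9.910e-01, -2.516e+01, -5.600e-02,
        1.800e-02,  0.000e+00]), 'eef_pos': array([ 268.791, -591.172,  248.835]), 'ee_rot': array([-3.069e+00, -6.650e-01,  1.000e-03]), 'contact_force': array([ 0.043, -0.384, -0.017]), 'torque': array([0.007, 0.038, 0.005]), 'grasp_force': np.float64(0.0), 'finger_gap': np.float64(1.002)}
side 405.9397476625294 274.98666141383495 211.3673001658967 [-0.06129852  0.          0.          0.          0.        ] [[-0.959, -0.202, 0.2, 279.225], [-0.284, 0.701, -0.654, 643.442], [-0.008, -0.684, -0.73, 941.597], [0.0, 0.0, 0.0, 1.0]]
top 495.4350737831102 275.130161135375 212.4884302434537 [-0.00572967  0.          0.          0.          0.        ] [[-0.007, -0.994, 0.11, 342.211], [-1.0, 0.007, 0.003, -71.413], [-0.003, -0.11, -0.994, 1612.524], [0.0, 0.0, 0.0, 1.0]]
```

View pics/top0.png

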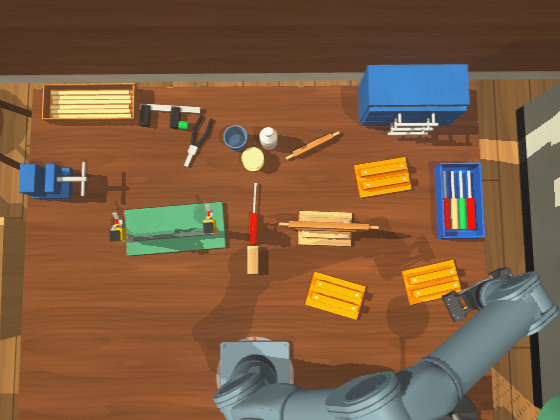

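View pics/side0.png

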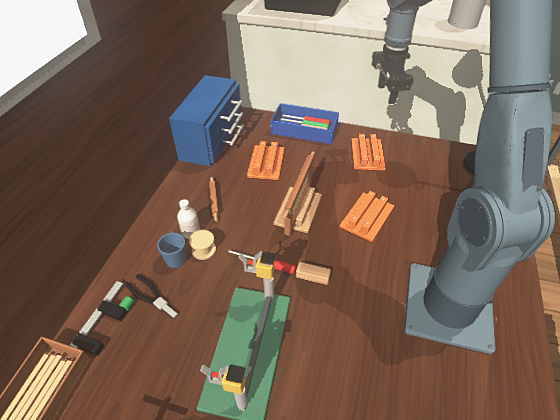

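The top view shows the pale cradle with the panel at (325,228), and its dowel ends near (279,223) and (378,228). Three orange cradles, at (383,177), (432,282) and (336,295), are the look-alikes. Only the one at (325,228) is pale and holds the panel. The stand's hooks are at about (118,215) and (208,210). I'll enlarge these to confirm.

```bash
cat > h.py <<'E'
import cv2,numpy as np,pickle
def ray(c,u,v):
    K=np.array([[c["fx"],0,c["cx"]],[0,c["fy"],c["cy"]],[0,0,1]])
    n=cv2.undistortPoints(np.array([[[u,v]]],float),K,np.array(c["distortion"]))[0,0]
    T=np.array(c["world_from_camera"]);return T[:3,3],T[:3,:3]@np.array([n[0],n[1],1])
def atz(c,u,v,z):
    o,d=ray(c,u,v);return o+d*(z-o[2])/d[2]
def proj(c,P):
    T=np.linalg.inv(np.array(c["world_from_camera"]));K=np.array([[c["fx"],0,c["cx"]],[0,c["fy"],c["cy"]],[0,0,1]])
    return cv2.projectPoints(np.array(P,float).reshape(-1,3),cv2.Rodrigues(T[:3,:3])[0],T[:3,3],K,np.array(c["distortion"]))[0][:,0]
E
python3 - <<'E'
from h import *
d=pickle.load(open("cams.pkl","rb"))
t=d["top"]["pixels"];s=d["side"]["pixels"]
A=cv2.resize(t[190:265,100:230],(780,450),interpolation=cv2.INTER_CUBIC)
B=cv2.resize(t[200:255,270:390],None,fx=6.5,fy=6.5,interpolation=cv2.INTER_CUBIC)
C=cv2.resize(s[235:415,190:310],None,fx=3.3,fy=3.3,interpolation=cv2.INTER_CUBIC)
D=cv2.resize(s[145:240,265:335],None,fx=5.7,fy=6.25,interpolation=cv2.INTER_CUBIC)
cv2.imwrite("pics/A.png",A);cv2.imwrite("pics/B.png",B)
CD=np.zeros((594,800,3),np.uint8);CD[:,:396]=C;CD[:,400:799]=D;cv2.imwrite("pics/CD.png",CD) if D.shape[:2]==(594,399) else print(D.shape)
E
```

```text
(no output)
```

View pics/A.png

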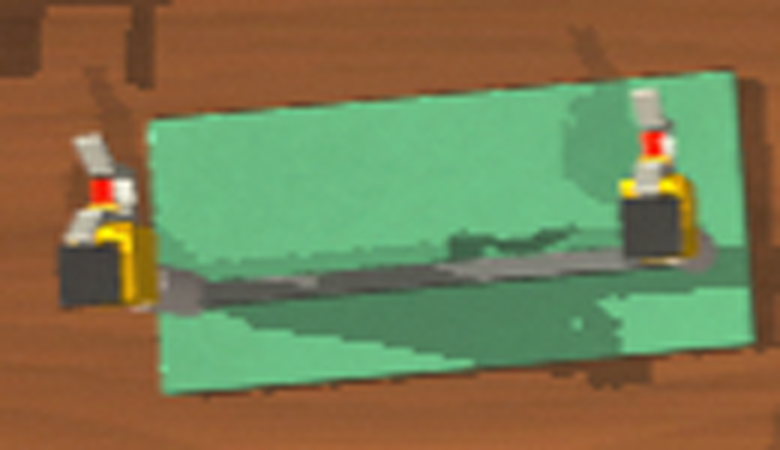

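View pics/B.png

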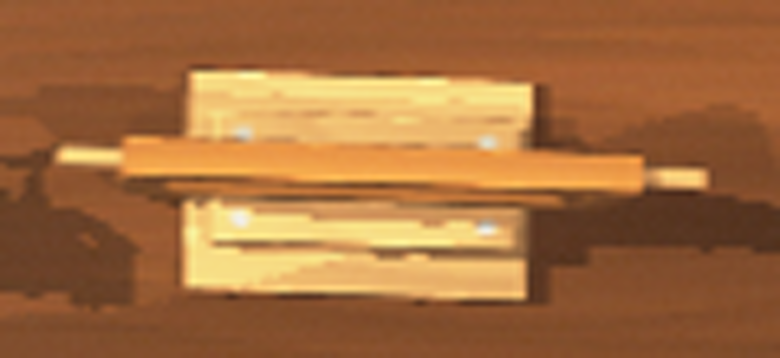

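The enlarged crops confirm the panel in the pale cradle: rail from (289,224) to (369,227) in the top picture. The hooks' red gates are at about (117,222) and (209,214), and the hooks lie on the image-up (+x) side of the posts.

Run:
```python
from h import *
c=pickle.load(open("cams.pkl","rb"))["top"]
A=lambda u,v,z:atz(c,100+(u+.5)/6-.5,190+(v+.5)/6-.5,z)
B=lambda u,v,z:atz(c,270+(u+.5)/6.5-.5,200+(v+.5)/6.5-.5,z)
print("rail corners",[B(u,v,132)[:2].round(1) for u,v in[(122,138),(642,157),(642,192),(122,176)]])
print("dowel ends",[B(u,v,119)[:2].round(1) for u,v in[(57,155),(708,179)]])
b=[A(u,v,14)[:2] for u,v in[(148,118),(733,72),(752,345),(163,393)]];print("base",np.round(b,1),np.mean(b,0))
print("cradle",[B(u,v,40)[:2].round(1) for u,v in[(190,70),(533,83),(527,300),(185,290)]])
print("gates",[A(u,v,176)[:2].round(1) for u,v in[(110,190),(657,145)]])
print("rims+x",[A(u,v,196)[:2].round(1) for u,v in[(90,142),(645,97)]],"post rims",[A(u,v,216)[:2].round(1) for u,v in[(85,225),(650,178)]])
```

```text
rail corners [array([ 480.6, -107. ]), array([ 470.1, -346.7]), array([ 453.9, -346.2]), array([ 463. , -106.8])]
dowel ends [array([474.1, -76.9]), array([ 460.8, -379.5])]
base [[533.2 423.7]
 [556.  106.4]
 [408.1  95.4]
 [384.5 411.7]] [470.43026357 259.28624278]
cradle [array([ 522.5, -142.9]), array([ 514.9, -311.3]), array([ 408.5, -305.8]), array([ 414.5, -139.2])]
gates [array([478.7, 391.1]), array([498.8, 125.2])]
rims+x [array([500. , 394.9]), array([519.9, 128.4])] post rims [array([458.4, 389.6]), array([478.8, 122.9])]
```

View pics/CD.png

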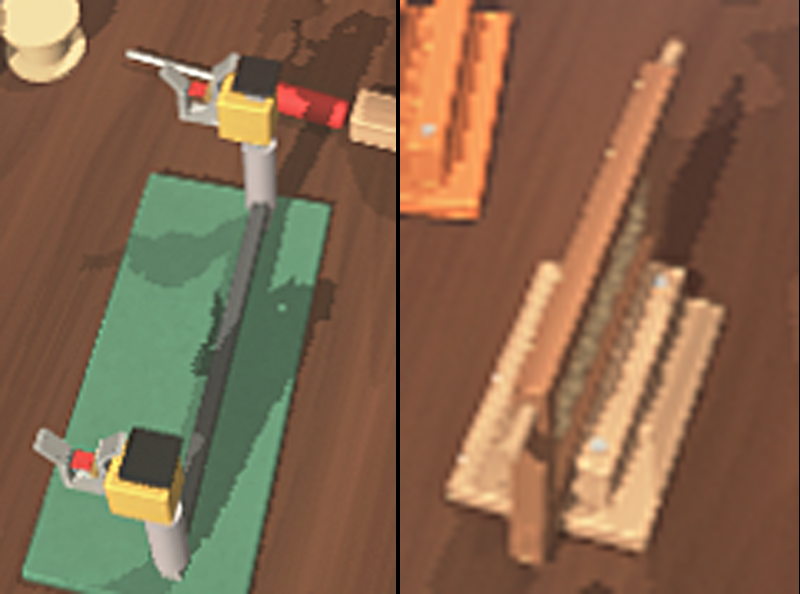

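The side crop shows the panel upright in the pale cradle and both hooks facing +x with their gates shut. I'll move above the panel and refine its position with the wrist camera.

```bash
cat >> h.py <<'E'
from scipy.spatial.transform import Rotation as Ro
def tgt(yaw): # tool down, tool y at world angle yaw
    y=np.array([np.cos(yaw),np.sin(yaw),0]);z=np.array([0,0,-1.]);return Ro.from_matrix(np.c_[np.cross(y,z),y,z])
def rel(o,P,yaw):
    R=Ro.from_rotvec(o["ee_rot"]);r=(R.inv()*tgt(yaw)).as_rotvec()/2
    s=R.inv().apply(np.array(P)-o["eef_pos"])/400
    print("rot",r.round(4),"shift",s.round(4),"pos",np.round(o["eef_pos"],1),"F",np.round(o["contact_force"],1),"M",np.round(o["torque"],2),"t",o["t"],"gap",round(float(o["finger_gap"]),3))
E
python3 - <<'E'
from h import *;from bench import manip
rel(manip.get_obs(),(467,-227,250),-.042)
E
```

```text
rot [-7.00e-04 -4.00e-04 -5.51e-01] shift [ 0.8279 -0.6238 -0.0017] pos [ 268.9 -591.2  248.9] F [ 0.  -0.6 -0.1] M [-0.    0.01 -0.02] t 0.1 gap 0.996
```

Call:
send_rows(
  series=[
    [0,0,-0.08,0.12,-0.09,0,0],
    [0,0,-0.16,0.24,-0.18,0,0],
    [0,0,-0.24,0.36,-0.27,0,0],
    [0,0,-0.32,0.47,-0.355,0,0],
    [0,0,-0.4,0.59,-0.445,0,0],
    [0,0,-0.47,0.71,-0.535,0,0],
    [-0.0005,0,-0.551,0.828,-0.624,-0.002,0],
    [-0.0005,0,-0.551,0.828,-0.624,-0.002,0],
    [-0.0005,0,-0.551,0.828,-0.624,-0.002,0],
  ],
)

```text
t: 1.23
eef_pos: [466.7, -227.9, 250.2]
ee_rot: [2.268, 2.173, -0.001]
contact_force: [0.4, -0.1, 0.0]
finger_gap: 0.998
grasp_force: 0.0
```

Run:
```python
from h import *;from bench import manip
o=manip.get_obs();c=manip.camera("wrist")
rel(o,(467,-227,250),-.042)
T=np.eye(4);T[:3,:3]=Ro.from_rotvec(o["ee_rot"]).as_matrix();T[:3,3]=o["eef_pos"]
c["world_from_camera"]=T@np.array(c["hand_eye"]);pickle.dump(c,open("w1.pkl","wb"))
print(c["world_from_camera"].round(2).tolist(),c["fx"])
cv2.imwrite("pics/w1.png",c["pixels"])
print(proj(c,[(480.6,-107,132),(470.1,-346.7,132),(453.9,-346.2,132),(463,-106.8,132)]).round(0).tolist())
```

```text
rot [-0.0001  0.0004 -0.0005] shift [0.0023 0.0006 0.0005] pos [ 466.7 -227.9  250.2] F [ 0.4 -0.1  0. ] M [-0.03 -0.05 -0.02] t 1.225 gap 0.998
[[1.0, -0.04, -0.01, 471.0], [-0.04, -0.95, -0.32, -145.64], [0.0, 0.32, -0.95, 384.93], [0.0, 0.0, 0.0, 1.0]] 351.23216241765033
[[287.0, 32.0], [284.0, 339.0], [266.0, 340.0], [260.0, 33.0]]
```

View pics/w1.png

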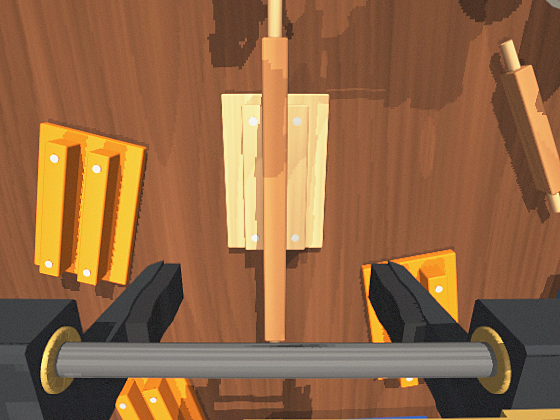

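The wrist view shows the rail over the pale cradle: far end (262–287, 38), near end (265–285, 340). This agrees closely with the prediction.

Run:
```python
from h import *;from bench import manip
c=pickle.load(open("w1.pkl","rb"))
P=[atz(c,u,v,132)[:2] for u,v in[(262,38),(287,38),(285,340),(265,340)]]
print(np.round(P,1),np.mean(P,0));d=(P[0]+P[1]-P[2]-P[3]);print(-np.arctan2(d[0],d[1]))
m=np.mean(P,0)
rel(manip.get_obs(),(m[0],m[1],111),-.042)
```

```text
[[ 463.9 -109.8]
 [ 480.2 -110.5]
 [ 470.5 -347.4]
 [ 453.2 -346.6]] [ 466.97058612 -228.57293436]
-0.043016032161837414
rot [-0.0001  0.0005 -0.0012] shift [0.0005 0.0015 0.348 ] pos [ 466.4 -228.6  250.2] F [-0.  -0.7 -0.8] M [-0.08 -0.06  0.03] t 1.275 gap 0.999
```

Call:
send_rows(
  series=[
    [0,0,-0.001,0,0.001,0.12,0],
    [0,0,-0.001,0,0.001,0.24,0],
    [0,0,-0.001,0,0.001,0.31,0],
    [0,0,-0.001,0,0.001,0.348,0],
    [0,0,-0.001,0,0.001,0.348,0.5],
    [0,0,-0.001,0,0.001,0.348,1],
    [0,0,-0.001,0,0.001,0.348,1],
    [0,0,-0.001,0,0.001,0.348,1],
    [0,0,-0.001,0,0.001,0.348,1],
    [0,0,-0.001,0,0.001,0.348,1],
  ],
)

```text
t: 2.52
eef_pos: [467.8, -227.5, 111.4]
ee_rot: [2.264, 2.176, 0.0]
contact_force: [-0.1, -0.8, 0.6]
finger_gap: 0.349
grasp_force: 0.0
```

Call:
send_rows(
  series=[
    [0,0,0,0,0,0,1],
    [0,0,0,0,0,0,1],
    [0,0,0,0,0,0,1],
    [0,0,0,0,0,0,1],
    [0,0,0,0,0,0,1],
    [0,0,0,0,0,0,1],
  ],
)

```text
t: 3.28
eef_pos: [467.6, -227.4, 111.3]
ee_rot: [2.265, 2.176, 0.0]
contact_force: [-1.6, -0.4, -0.9]
finger_gap: 0.202
grasp_force: 30.0
```

Call:
send_rows(
  series=[
    [0,0,0,0,0,-0.03,1],
    [0,0,0,0,0,-0.08,1],
    [0,0,0,0,0,-0.14,1],
    [0,0,0,0,0,-0.22,1],
    [0,0,0,0,0,-0.3,1],
    [0,0,0,0,0,-0.38,1],
    [0,0,0,0,0,-0.45,1],
    [0,0,0,0,0,-0.47,1],
    [0,0,0,0,0,-0.47,1],
  ],
)

```text
t: 4.4
eef_pos: [467.4, -227.3, 299.2]
ee_rot: [2.264, 2.176, 0.0]
contact_force: [0.2, -0.2, -2.8]
finger_gap: 0.199
grasp_force: 29.9
```

Run:
```python
from h import *;from bench import manip
o=manip.get_obs();rel(o,(489,259,300),.073);print(o["grasp_force"])
```

```text
rot [ 0.0004  0.0004 -0.0564] shift [ 1.2169  0.0054 -0.0028] pos [ 467.4 -227.3  299.2] F [ 0.2 -0.2 -2.8] M [ 0.02 -0.08 -0.01] t 4.4 gap 0.199
29.945703791454434
```

Call:
send_rows(
  series=[
    [0,0,0,0.05,0,-0.05,1],
    [0,0,-0.005,0.13,0.001,-0.1,1],
    [0,0,-0.01,0.23,0.001,-0.15,1],
    [0,0,-0.02,0.34,0.002,-0.15,1],
    [0,0,-0.025,0.45,0.002,-0.15,1],
    [0,0,-0.03,0.56,0.003,-0.15,1],
    [0,0,-0.04,0.67,0.003,-0.15,1],
    [0,0,-0.045,0.78,0.004,-0.15,1],
    [0,0,-0.05,0.89,0.005,-0.15,1],
    [0,0,-0.056,0.99,0.005,-0.15,1],
  ],
)

```text
t: 5.65
eef_pos: [484.6, 169.5, 357.6]
ee_rot: [-2.139, -2.301, 0.003]
contact_force: [1.1, 1.1, -1.5]
finger_gap: 0.2
grasp_force: 29.9
```

Run:
```python
from h import *;from bench import manip
o=manip.get_obs();rel(o,(489,259,350),.073)
```

```text
rot [-0.0009  0.0004 -0.    ] shift [0.2223 0.0272 0.0187] pos [484.6 169.5 357.6] F [ 1.1  1.1 -1.5] M [-0.05 -0.13 -0.02] t 5.65 gap 0.2
```

Call:
send_rows(
  series=[
    [0,0,0,0.08,0.003,0,1],
    [0,0,0,0.15,0.006,0,1],
    [0,0,0,0.2,0.01,0,1],
    [0,0,0,0.222,0.012,0,1],
    [0,0,0,0.222,0.012,0,1],
    [0,0,0,0.222,0.012,0,1],
    [0,0,0,0.222,0.012,0,1],
  ],
)

```text
t: 6.52
eef_pos: [484.0, 256.2, 359.0]
ee_rot: [2.141, 2.298, -0.0]
contact_force: [0.9, -0.5, -1.9]
finger_gap: 0.2
grasp_force: 29.9
```

Run:
```python
from h import *;from bench import manip
o=manip.get_obs();rel(o,(489,259,247),.073)
d={}
for n in("top","side"):d[n]=manip.camera(n)
pickle.dump(d,open("c2.pkl","wb"))
t=d["top"]["pixels"];s=d["side"]["pixels"]
A=cv2.resize(t[150:260,80:240],(800,550),interpolation=cv2.INTER_CUBIC)
cv2.imwrite("pics/A2.png",A)
```

```text
rot [ 0.0004  0.0006 -0.0012] shift [0.0063 0.0127 0.28  ] pos [484.  256.2 359. ] F [ 0.9 -0.5 -1.9] M [-0.   -0.12  0.02] t 6.525 gap 0.2
```

View pics/A2.png

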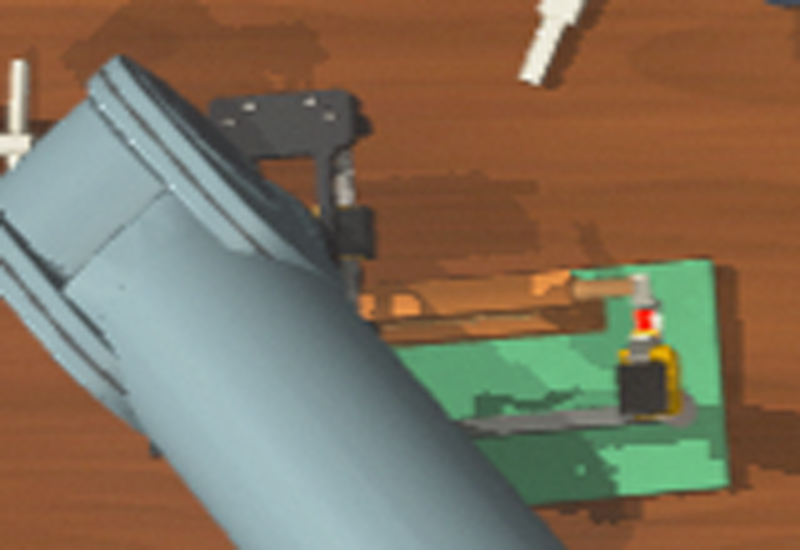

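The top crop shows the arm hiding the left half. The right dowel, at crop (605,288), is above the right hook. I'll lower it to just above the mouths and check with the side camera.

Call:
send_rows(
  series=[
    [0,0,-0.001,0.008,0.0125,0.05,1],
    [0,0,-0.001,0.008,0.0125,0.12,1],
    [0,0,-0.001,0.008,0.0125,0.2,1],
    [0,0,-0.001,0.008,0.0125,0.28,1],
    [0,0,-0.001,0.008,0.0125,0.33,1],
    [0,0,-0.001,0.008,0.0125,0.35,1],
    [0,0,-0.001,0.008,0.0125,0.35,1],
    [0,0,-0.001,0.008,0.0125,0.35,1],
  ],
)

```text
t: 7.62
eef_pos: [489.1, 261.1, 219.8]
ee_rot: [2.137, 2.301, 0.002]
contact_force: [-0.1, 0.7, -3.0]
finger_gap: 0.197
grasp_force: 29.9
```

Run:
```python
from h import *;from bench import manip
o=manip.get_obs();rel(o,(489,260,175),.073);print(o["ee_rot"])
d={}
for n in("top","side"):d[n]=manip.camera(n)
pickle.dump(d,open("c3.pkl","wb"))
t=d["top"]["pixels"];s=d["side"]["pixels"]
im=np.zeros((600,800,3),np.uint8)
im[:600,:480]=cv2.resize(s[230:380,185:305],(480,600),interpolation=cv2.INTER_CUBIC)
im[:300,485:785]=cv2.resize(t[190:240,185:235],(300,300),interpolation=cv2.INTER_CUBIC)
im[300:,485:785]=cv2.resize(t[190:240,100:150],(300,300),interpolation=cv2.INTER_CUBIC)
cv2.imwrite("pics/A3.png",im)
a=.073;y=np.array([-np.sin(a),np.cos(a),0]);p=np.array([o["eef_pos"][0],o["eef_pos"][1]-1,o["eef_pos"][2]+8])
print(proj(d["side"],[p+k*y for k in(-150,-134,134,150)]).round(1).tolist(),proj(d["top"],[p+k*y for k in(-150,-134,134,150)]).round(1).tolist())
```

```text
rot [ 0.001  -0.      0.0005] shift [-0.0027 -0.0006  0.1119] pos [489.1 261.1 219.8] F [-0.1  0.7 -3. ] M [ 0.  -0.1  0. ] t 7.625 gap 0.197
[2.1367655  2.30121293 0.00235557]
[[250.6, 242.4], [248.8, 247.9], [211.0, 362.7], [208.2, 371.2]] [[211.8, 211.3], [206.1, 211.8], [111.1, 219.3], [105.4, 219.8]]
```

View pics/A3.png

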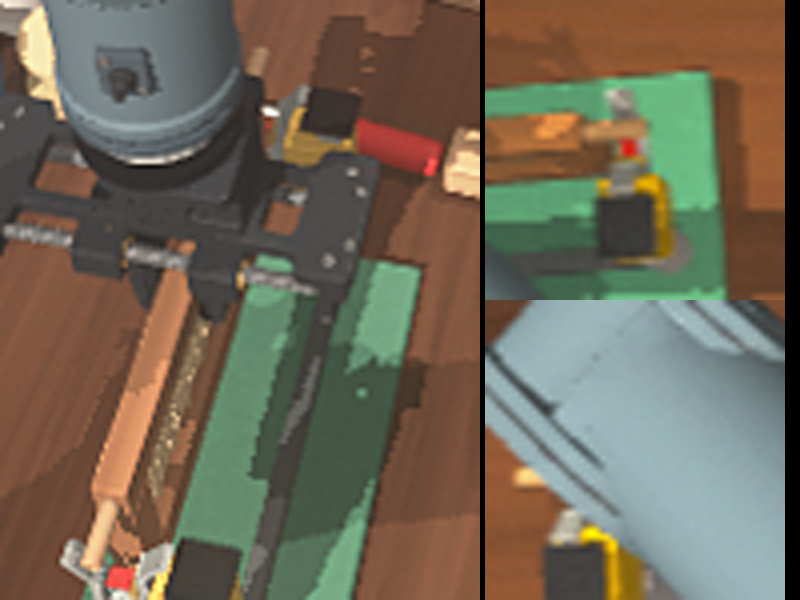

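The side and top crops show both dowels over the hook mouths: the right dowel at top (206,212) and the left dowel tip at (107,220), both centred between the rims. I'll descend into the mouths and watch the force.

Call:
send_rows(
  series=[
    [0.001,0,0,-0.002,0,0.03,1],
    [0.001,0,0,-0.002,0,0.06,1],
    [0.001,0,0,-0.002,0,0.085,1],
    [0.001,0,0,-0.002,0,0.1,1],
    [0.001,0,0,-0.002,0,0.1,1],
    [0.001,0,0,-0.002,0,0.1,1],
  ],
)

```text
t: 8.48
eef_pos: [488.9, 260.1, 179.3]
ee_rot: [-2.137, -2.302, 0.001]
contact_force: [-0.7, -0.5, -3.4]
finger_gap: 0.203
grasp_force: 29.9
```

Run:
```python
from h import *;from bench import manip
o=manip.get_obs();rel(o,(489,260,175),.073)
```

```text
rot [-0.0004  0.0002  0.0006] shift [-0.0002  0.0002  0.0108] pos [488.9 260.1 179.3] F [-0.7 -0.5 -3.4] M [-0.07 -0.06  0.01] t 8.475 gap 0.203
```

Call:
send_rows(
  series=[
    [0,0,0,0,0,0.0075,1],
    [0,0,0,0,0,0.015,1],
    [0,0,0,0,0,0.0225,1],
    [0,0,0,0,0,0.03,1],
    [0,0,0,0,0,0.03,1],
  ],
)

```text
t: 9.1
eef_pos: [489.1, 260.0, 167.7]
ee_rot: [2.138, 2.302, -0.001]
contact_force: [-1.2, -1.4, 6.0]
finger_gap: 0.198
grasp_force: 29.9
```

Run:
```python
from h import *;from bench import manip
o=manip.get_obs();rel(o,(489,260,175),.073)
```

```text
rot [-0.0002  0.0003  0.0005] shift [-0.     -0.0002 -0.0182] pos [489.1 260.  167.7] F [-1.2 -1.4  6. ] M [-0.45  0.3  -0.07] t 9.1 gap 0.198
```

Call:
send_rows(
  series=[
    [0,0,0,0,0,0.005,1],
    [0,0,0,0,0,0.01,1],
    [0,0,0,0,0,0.01,1],
  ],
)

```text
t: 9.48
eef_pos: [489.0, 260.1, 164.0]
ee_rot: [2.137, 2.302, -0.001]
contact_force: [-3.1, -0.4, 8.1]
finger_gap: 0.207
grasp_force: 29.9
```

Run:
```python
from h import *;from bench import manip
o=manip.get_obs();rel(o,(489,260,175),.073)
```

```text
rot [-0.0001  0.0004  0.0005] shift [-0.0002 -0.0001 -0.0276] pos [489.  260.1 164. ] F [-3.1 -0.4  8.1] M [-0.51  0.39 -0.03] t 9.475 gap 0.207
```

Call:
send_rows(
  series=[
    [0,0,0,0,0,0.005,1],
    [0,0,0,0,0,0.01,1],
    [0,0,0,0,0,0.01,1],
  ],
)

```text
t: 9.85
eef_pos: [489.5, 260.1, 160.2]
ee_rot: [2.138, 2.301, 0.0]
contact_force: [-0.9, -2.2, 9.6]
finger_gap: 0.194
grasp_force: 30.0
```

Run:
```python
from h import *;from bench import manip
o=manip.get_obs();rel(o,(489,260,175),.073)
```

```text
rot [0.0003 0.0003 0.0003] shift [-0.0001 -0.0012 -0.0369] pos [489.5 260.1 160.2] F [-0.9 -2.2  9.6] M [-0.62  0.29 -0.01] t 9.85 gap 0.194
```

```bash
cat > sink.py <<'E'
from h import *;from bench import manip
# hook sink by template-matching each yellow/black block against the first picture (mm, from vertical motion of block)
d0=pickle.load(open("cams.pkl","rb"))
def run(tag):
    out={}
    s=manip.camera("side");t=manip.camera("top");pickle.dump({"side":s,"top":t},open(tag,"wb"))
    for n,c,box,P in(("L side",s,(222,364,248,394),(450,388,190)),("R side",s,(256,252,276,280),(470,122,190)),("R top",t,(203,220,218,236),(470,122,190))):
        a=d0[c is t and "top" or "side"]["pixels"];x0,y0,x1,y1=box
        k=8;up=lambda i:cv2.resize(i,None,fx=k,fy=k,interpolation=cv2.INTER_CUBIC)
        r=cv2.matchTemplate(up(c["pixels"][y0-4:y1+14,x0-6:x1+6]),up(a[y0:y1,x0:x1]),cv2.TM_CCOEFF_NORMED)
        _,m,_,p=cv2.minMaxLoc(r);mv=np.array(p)/k-[6,4]
        g=proj(c,[P,(P[0],P[1],P[2]-10)]);g=(g[1]-g[0])/10
        out[n]=(mv.tolist(),round(float(mv@g/(g@g)),1),round(m,3))
    print(out)
E
python3 - <<'E'
from sink import *
run("c4.pkl");o=manip.get_obs();rel(o,(489,260,175),.073)
E
```

```text
{'L side': ([0.25, 0.5], 2.6, 0.88), 'R side': ([0.375, 0.375], 1.5, 0.822), 'R top': ([0.375, 0.0], 5.6, 0.816)}
rot [0.0003 0.0003 0.0003] shift [-0.0001 -0.0011 -0.0367] pos [489.5 260.1 160.3] F [-2.  -2.3 10. ] M [-0.57  0.36 -0.05] t 9.95 gap 0.202
```

Run:
```python
from h import *
a=pickle.load(open("cams.pkl","rb"));b=pickle.load(open("c4.pkl","rb"))
f=lambda i,x,y,w,h:cv2.resize(i[y:y+h,x:x+w],(398,298),interpolation=cv2.INTER_CUBIC)
im=np.vstack([np.hstack([f(k["side"]["pixels"],195,355,52,39) for k in(a,b)]),np.hstack([f(k["side"]["pixels"],235,242,52,39) for k in(a,b)])])
cv2.imwrite("pics/cmp.png",im)
```

```text
(no output)
```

View pics/cmp.png

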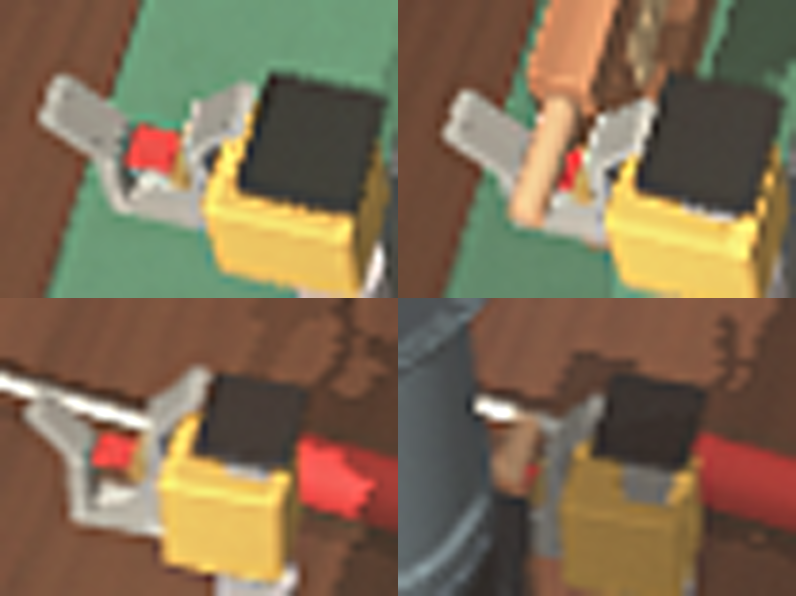

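The blocks stay put and only the hooks sink. The left rim moved from crop (60,95) to (62,110), about 10 mm, and the right one from (205,370) to (202,398), about 14 mm. Both dowels still rest on their gates. I'll trim the small tilt (left end down a little) and keep pressing in small steps.

Call:
send_rows(
  series=[
    [0,-0.007,0,0,0,0.003,1],
    [0,-0.007,0,0,0,0.0075,1],
    [0,-0.007,0,0,0,0.0075,1],
  ],
)

```text
t: 10.32
eef_pos: [489.7, 260.4, 157.5]
ee_rot: [2.13, 2.294, -0.014]
contact_force: [-1.3, -1.2, 9.7]
finger_gap: 0.201
grasp_force: 30.0
```

Run:
```python
from h import *;from bench import manip
o=manip.get_obs();rel(o,(489,260,175),.073)
```

```text
rot [0.0006 0.0071 0.0004] shift [-0.0014 -0.0018 -0.0439] pos [489.7 260.4 157.5] F [-1.3 -1.2  9.7] M [-0.47  0.21 -0.08] t 10.325 gap 0.201
```

Call:
send_rows(
  series=[
    [0,0,0,0,0,0.003,1],
    [0,0,0,0,0,0.006,1],
    [0,0,0,0,0,0.006,1],
  ],
)

```text
t: 10.7
eef_pos: [489.7, 260.4, 155.2]
ee_rot: [2.131, 2.294, -0.013]
contact_force: [-1.9, -1.6, 10.3]
finger_gap: 0.201
grasp_force: 30.0
```

Run:
```python
from h import *;from bench import manip
o=manip.get_obs();rel(o,(489,260,175),.073)
```

```text
rot [0.0006 0.007  0.0003] shift [-0.0015 -0.0017 -0.0495] pos [489.7 260.4 155.2] F [-1.9 -1.6 10.3] M [-0.48  0.29 -0.07] t 10.7 gap 0.201
```

Call:
send_rows(
  series=[
    [0,0,0,0,0,0.003,1],
    [0,0,0,0,0,0.006,1],
    [0,0,0,0,0,0.006,1],
  ],
)

```text
t: 11.08
eef_pos: [489.8, 260.5, 152.9]
ee_rot: [2.13, 2.294, -0.013]
contact_force: [-1.9, -2.1, 11.9]
finger_gap: 0.202
grasp_force: 30.0
```

```bash
cat > rim.py <<'E'
from h import *;from bench import manip
# sink of left hook: track +x rim tip in side picture; right: post rim in side picture
d0=pickle.load(open("cams.pkl","rb"))["side"]
def rim():
    c=manip.camera("side");k=8;up=lambda i:cv2.resize(i,None,fx=k,fy=k,interpolation=cv2.INTER_CUBIC)
    for n,(x0,y0,x1,y1),P in(("L",(199,363,210,374),(500,392,190)),("R",(255,288-40,264,258),(478,124,210))):
        r=cv2.matchTemplate(up(c["pixels"][y0-2:y1+9,x0-3:x1+3]),up(d0["pixels"][y0:y1,x0:x1]),cv2.TM_CCOEFF_NORMED)
        _,m,_,p=cv2.minMaxLoc(r);mv=np.array(p)/k-[3,2];g=proj(d0,[P,(P[0],P[1],P[2]-10)]);g=(g[1]-g[0])/10
        print(n,mv,"sink",round(float(mv@g/(g@g)),1),"score",round(m,2))
    w=c["pixels"].astype(int)
    for n,(x0,y0,x1,y1) in(("L",(205,362,224,392)),("R",(243,250,258,275))):
        b=w[y0:y1,x0:x1];q=(b[...,2]>150)&(b[...,1]<70)&(b[...,0]<70);v,u=np.nonzero(q);print(n,"red px",q.sum(),(u.mean()+x0,v.mean()+y0) if q.any() else "")
    pickle.dump(c,open("last.pkl","wb"))
    o=manip.get_obs();rel(o,(489,260,175),.073)
E
python3 -c "from rim import *;rim()"
```

```text
L [1.   2.75] sink 13.3 score 0.93
R [-0.375  4.   ] sink 14.8 score 0.78
L red px 5 (np.float64(217.4), np.float64(378.0))
R red px 0 
rot [0.0008 0.007  0.0004] shift [-0.0018 -0.002  -0.0552] pos [489.8 260.5 152.9] F [-1.7 -1.8 11.8] M [-0.56  0.31 -0.09] t 11.125 gap 0.202
```

Call:
send_rows(
  series=[
    [0,0,0,0,0,0.003,1],
    [0,0,0,0,0,0.006,1],
    [0,0,0,0,0,0.006,1],
  ],
)

```text
t: 11.5
eef_pos: [490.0, 260.5, 150.3]
ee_rot: [2.13, 2.294, -0.012]
contact_force: [-1.3, 0.4, 8.1]
finger_gap: 0.204
grasp_force: 30.0
```

```bash
python3 -c "from rim import *;rim()"
```

```text
L [0.5   1.375] sink 6.6 score 0.95
R [-0.375  3.625] sink 13.4 score 0.84
L red px 2 (np.float64(217.5), np.float64(375.0))
R red px 1 (np.float64(252.0), np.float64(265.0))
rot [0.0009 0.0067 0.0005] shift [-0.0022 -0.0024 -0.0617] pos [490.  260.6 150.3] F [ 0.1 -0.5 10.2] M [-0.28 -0.02 -0.02] t 11.55 gap 0.198
```

Call:
send_rows(
  series=[
    [0,0,0,0,0,0.003,1],
    [0,0,0,0,0,0.006,1],
    [0,0,0,0,0,0.006,1],
  ],
)

```text
t: 11.92
eef_pos: [490.0, 260.7, 148.0]
ee_rot: [2.13, 2.294, -0.012]
contact_force: [-0.8, -0.0, 10.7]
finger_gap: 0.201
grasp_force: 30.0
```

```bash
python3 -c "from rim import *;rim()"
```

```text
L [0.75 2.  ] sink 9.7 score 0.94
R [-0.375  3.75 ] sink 13.9 score 0.81
L red px 4 (np.float64(216.75), np.float64(375.5))
R red px 0 
rot [0.001  0.0067 0.0005] shift [-0.0023 -0.0025 -0.0673] pos [490.  260.6 148.1] F [ 0.1 -0.7 10. ] M [-0.39  0.11 -0.01] t 11.975 gap 0.198
```

Call:
send_rows(
  series=[
    [0,0,0,0,0,0.003,1],
    [0,0,0,0,0,0.006,1],
    [0,0,0,0,0,0.006,1],
  ],
)

```text
t: 12.35
eef_pos: [489.9, 260.7, 145.7]
ee_rot: [2.13, 2.294, -0.012]
contact_force: [-1.8, -1.6, 11.5]
finger_gap: 0.198
grasp_force: 30.0
```

```bash
python3 -c "from rim import *;rim()"
```

```text
L [0.875 2.375] sink 11.5 score 0.93
R [-0.5    4.125] sink 15.3 score 0.74
L red px 4 (np.float64(217.5), np.float64(377.0))
R red px 1 (np.float64(252.0), np.float64(265.0))
rot [0.001  0.0067 0.0005] shift [-0.0024 -0.0023 -0.0731] pos [489.9 260.7 145.8] F [-0.2 -1.6 10.5] M [-0.39  0.18 -0.  ] t 12.4 gap 0.201
```

The left hook sprang back from 13 to 6.6 mm and now sinks rigidly with the tool, so the left gate has been passed. The right dowel is still on its gate. I'll turn the panel so that the right end goes down and the left is eased.

Call:
send_rows(
  series=[
    [0,0.01,0,0,0,0,1],
    [0,0.02,0,0,0,0,1],
    [0,0.02,0,0,0,0,1],
  ],
)

```text
t: 12.78
eef_pos: [490.4, 260.9, 146.0]
ee_rot: [-2.125, -2.288, -0.033]
contact_force: [0.1, 0.2, 10.8]
finger_gap: 0.2
grasp_force: 30.0
```

```bash
python3 -c "from rim import *;rim()"
```

```text
L [0.625 2.   ] sink 9.5 score 0.94
R [-0.625  4.125] sink 15.2 score 0.76
L red px 3 (np.float64(217.66666666666666), np.float64(376.3333333333333))
R red px 3 (np.float64(251.33333333333334), np.float64(266.0))
rot [ 0.0015 -0.0138  0.0005] shift [-0.0001 -0.0035 -0.0727] pos [490.4 261.  145.9] F [ 0.1 -0.2 10.7] M [-0.25 -0.03  0.07] t 12.825 gap 0.201
```

Call:
send_rows(
  series=[
    [0,0.01,0,0,0,0,1],
    [0,0.02,0,0,0,0,1],
    [0,0.02,0,0,0,0,1],
  ],
)

```text
t: 13.2
eef_pos: [490.7, 261.0, 146.0]
ee_rot: [-2.105, -2.267, -0.076]
contact_force: [-0.2, -0.3, 9.6]
finger_gap: 0.198
grasp_force: 30.0
```

```bash
python3 -c "from rim import *;rim()"
```

```text
L [0.625 1.75 ] sink 8.4 score 0.94
R [-0.5    3.875] sink 14.3 score 0.76
L red px 4 (np.float64(216.75), np.float64(375.5))
R red px 0 
rot [ 0.0017 -0.0339  0.0006] shift [ 0.0026 -0.0041 -0.0725] pos [490.7 261.1 146. ] F [0.7 0.2 9.7] M [-0.15 -0.21  0.04] t 13.25 gap 0.204
```

Run:
```python
from h import *;from bench import manip
o=manip.get_obs();c=manip.camera("wrist");s=manip.camera("side")
T=np.eye(4);T[:3,:3]=Ro.from_rotvec(o["ee_rot"]).as_matrix();T[:3,3]=o["eef_pos"]
c["world_from_camera"]=T@np.array(c["hand_eye"]);pickle.dump(c,open("w5.pkl","wb"))
p=proj(c,[(479,392,150),(499,125,150),(479,392,180),(499,125,180)]);print(p.round(0).tolist())
def crop(i,x,y,w,h,W,H):
    x=int(np.clip(x,0,560-w));y=int(np.clip(y,0,420-h));print(x,y);return cv2.resize(i[y:y+h,x:x+w],(W,H),interpolation=cv2.INTER_CUBIC)
L=crop(c["pixels"],p[0][0]-50,p[0][1]-37,100,75,400,300);R=crop(c["pixels"],p[1][0]-50,p[1][1]-45,100,75,400,300)
im=np.vstack([np.hstack([L,R]),np.hstack([crop(s["pixels"],195,355,52,39,400,300),cv2.resize(c["pixels"],(400,300))])])
cv2.imwrite("pics/mix.png",im)
```

```text
[[267.0, -57.0], [271.0, 527.0], [265.0, -115.0], [271.0, 599.0]]
217 0
221 345
195 355
```

View pics/mix.png

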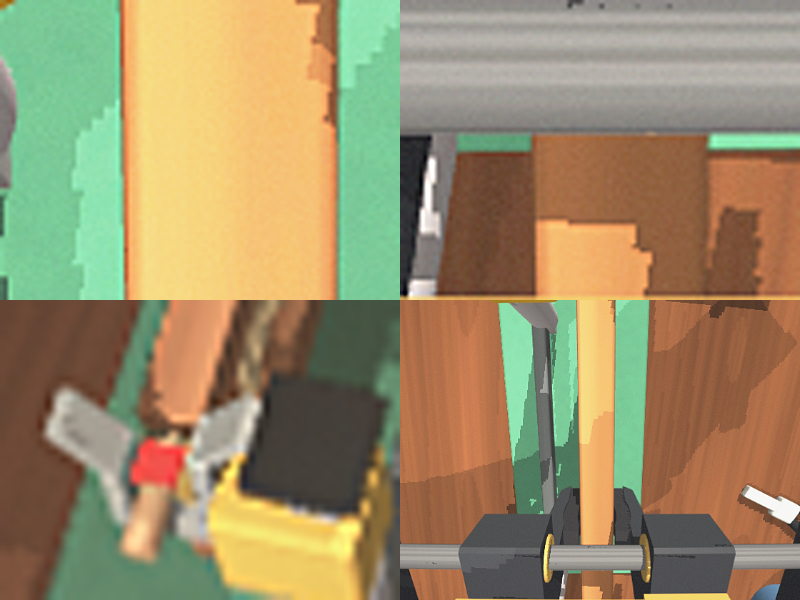

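The side crop shows the left red gate, at crop (160,462), shut above the left dowel, so the left side is latched. The wrist view shows the rail held centrally and no hooks. I'll work out the panel's tilt from the rail's apparent width.

Run:
```python
from h import *
c=pickle.load(open("w5.pkl","rb"));px=c["pixels"].astype(float)
# rail edges by strongest gradient, in each row; fit lines
T=c["world_from_camera"]
g=np.abs(np.gradient(cv2.GaussianBlur(c["pixels"],(1,5),0)[...,0].astype(float),axis=1))+np.abs(np.gradient(cv2.GaussianBlur(c["pixels"],(1,5),0)[...,2].astype(float),axis=1))
for r in(5,40,75,110,150,190,230,395):
    l=238+np.argmax(g[r,238:262]);rr=288+np.argmax(g[r,288:312])
    o,a=ray(c,l,r);_,b=ray(c,rr,r);s=18/np.linalg.norm(a-b);P=o+s*(a+b)/2
    print(r,l,rr,P.round(1))
```

```text
5 247 301 [482.8 371.2 156.3]
40 247 301 [483.6 359.9 158.9]
75 248 301 [484.6 348.9 159.3]
110 248 300 [485.2 337.4 159.7]
150 249 300 [486.4 323.8 160.7]
190 250 300 [487.6 309.7 161.7]
230 251 299 [488.7 294.2 160.3]
395 254 298 [494.1 225.7 166.7]
```

The panel tilts about 4° with its left end low, because it has slipped round in the pads. Turning the gripper as it presses makes the pad friction favour the right end, so I'll carry on that way.

Call:
send_rows(
  series=[
    [0,0.01,0,0,0,0.005,1],
    [0,0.02,0,0,0,0.01,1],
    [0,0.02,0,0,0,0.01,1],
  ],
)

```text
t: 13.72
eef_pos: [490.8, 261.2, 141.9]
ee_rot: [-2.084, -2.244, -0.117]
contact_force: [0.9, -0.5, 10.5]
finger_gap: 0.201
grasp_force: 30.0
```

```bash
python3 -c "from rim import *;rim()"
```

```text
L [0.625 2.   ] sink 9.5 score 0.94
R [-0.625  4.125] sink 15.2 score 0.71
L red px 4 (np.float64(216.75), np.float64(375.5))
R red px 0 
rot [ 0.0018 -0.0538  0.0005] shift [ 0.0063 -0.0045 -0.0823] pos [490.8 261.2 142. ] F [ 0.3 -0.5 10.1] M [-0.18 -0.24  0.12] t 13.775 gap 0.198
```

Call:
send_rows(
  series=[
    [0,0.01,0,0,0,0.004,1],
    [0,0.02,0,0,0,0.008,1],
    [0,0.02,0,0,0,0.008,1],
  ],
)

```text
t: 14.15
eef_pos: [490.6, 261.2, 138.4]
ee_rot: [-2.063, -2.221, -0.156]
contact_force: [0.8, 0.4, 8.1]
finger_gap: 0.202
grasp_force: 30.0
```

```bash
python3 -c "from rim import *;rim()"
```

```text
L [0.5   1.375] sink 6.6 score 0.95
R [-0.5    3.375] sink 12.5 score 0.74
L red px 2 (np.float64(217.5), np.float64(375.0))
R red px 0 
rot [ 0.0015 -0.0737  0.0004] shift [ 0.0106 -0.004  -0.0909] pos [490.6 261.3 138.4] F [-0.   0.1  7.3] M [-0.12 -0.33  0.08] t 14.2 gap 0.202
```

```bash
cat > tilt.py <<'E'
from h import *;from bench import manip
def tilt():
    o=manip.get_obs();c=manip.camera("wrist")
    T=np.eye(4);T[:3,:3]=Ro.from_rotvec(o["ee_rot"]).as_matrix();T[:3,3]=o["eef_pos"];c["world_from_camera"]=T@np.array(c["hand_eye"])
    b=cv2.GaussianBlur(c["pixels"],(1,5),0).astype(float);g=np.abs(np.gradient(b,axis=1)).sum(2);Q=[]
    for r in list(range(5,240,6))+[395]:
        w=lambda a:a+np.average(np.arange(24),weights=g[r,a:a+24]**4)
        l,rr=w(238),w(288);q,a=ray(c,l,r);_,e=ray(c,rr,r);Q.append(q+18/np.linalg.norm(a-e)*(a+e)/2)
    Q=np.array(Q);k=np.polyfit(Q[:-1,1],Q[:-1,2],1);f=lambda y:np.polyval(k,y).round(1)
    print("rail top z at left end/mid/right end",f(380),f(260),f(140),"slope",k[0].round(3),"near pt",Q[-1].round(1),"far",Q[0].round(1))
E
python3 -c "from tilt import *;tilt()"
```

```text
rail top z at left end/mid/right end 150.7 166.5 182.4 slope -0.132 near pt [494.1 224.2 156. ] far [479.2 384.9 118. ]
```

Run:
```python
from h import *;from bench import manip
o=manip.get_obs();c=manip.camera("wrist");T=np.eye(4);T[:3,:3]=Ro.from_rotvec(o["ee_rot"]).as_matrix();T[:3,3]=o["eef_pos"];c["world_from_camera"]=T@np.array(c["hand_eye"])
hsv=cv2.cvtColor(c["pixels"],cv2.COLOR_BGR2HSV).astype(int)
m=(hsv[...,0]<25)&(hsv[...,1]>60)
for r in(5,40,75,110,150,190,230,395):
    l=280
    while m[r,l]and l>200:l-=1
    q=280
    while m[r,q]and q<350:q+=1
    o_,a=ray(c,l+.5,r);_,b=ray(c,q-.5,r);P=o_+18/np.linalg.norm(a-b)*(a+b)/2
    print(r,l,q,P.round(1))
```

```text
5 200 350 [485.2 339.8 238.1]
40 247 301 [483.6 359.4 156.9]
75 248 301 [484.6 348.2 156.3]
110 248 301 [485.4 336.2 158.2]
150 249 300 [486.4 322.6 155.6]
190 249 300 [487.4 308.4 158. ]
230 250 300 [488.7 293.7 158. ]
395 253 298 [493.9 224.3 156.2]
```

The panel now reads level: rail top about 157 mm along its whole length, so the right dowel has gone in too. I'll ease the load off and check the springs and latching.

Call:
send_rows(
  series=[
    [0,0,0,0.001,0,-0.007,1],
    [0,0,0,0.002,0,-0.014,1],
    [0,0,0,0.003,0,-0.02,1],
    [0,0,0,0.003,0,-0.02,1],
  ],
)

```text
t: 14.8
eef_pos: [489.4, 260.7, 145.5]
ee_rot: [-2.063, -2.221, -0.152]
contact_force: [3.6, 1.5, 5.6]
finger_gap: 0.197
grasp_force: 30.0
```

```bash
python3 -c "from rim import *;rim()"
```

```text
L [0. 0.] sink 0.0 score 0.99
R [-0.625  1.875] sink 6.8 score 0.78
L red px 1 (np.float64(217.0), np.float64(375.0))
R red px 0 
rot [ 0.0001 -0.0731  0.0004] shift [ 0.0093 -0.0009 -0.0736] pos [489.3 260.6 145.3] F [3.7 1.  4.4] M [ 0.07 -0.72 -0.  ] t 14.85 gap 0.202
```

Call:
send_rows(
  series=[
    [0,0,0,0.001,0,-0.005,1],
    [0,0,0,0.0015,0,-0.01,1],
    [0,0,0,0.0015,0,-0.01,1],
  ],
)

```text
t: 15.22
eef_pos: [487.5, 259.5, 148.2]
ee_rot: [-2.062, -2.22, -0.145]
contact_force: [0.3, -0.1, -2.0]
finger_gap: 0.2
grasp_force: 30.0
```

```bash
python3 -c "from rim import *;rim()"
python3 - <<'E'
from h import *
a=pickle.load(open("c4.pkl","rb"))["side"]["pixels"];b=pickle.load(open("last.pkl","rb"))["pixels"]
for r in range(250,272):print(r,[("R" if p[2]>130 and p[1]<75 else "Y" if p[2]>140 and p[1]>100 and p[0]<90 else "w" if min(p)>130 else "o" if p[2]>p[0]*1.5 and p[2]>90 else "g" if max(p)-min(p)<25 and max(p)>90 else ".") .__str__() for p in b[r,244:264].astype(int)].__str__().replace("'","").replace(", ",""))
E
```

```text
L [0. 0.] sink 0.0 score 0.99
R [-0.375  1.   ] sink 3.6 score 0.78
L red px 1 (np.float64(217.0), np.float64(375.0))
R red px 0 
rot [-0.0018 -0.0721  0.0004] shift [ 0.0102  0.0033 -0.0661] pos [487.6 259.6 148.3] F [-0.2 -0.6 -1.1] M [-0.28 -0.12 -0.01] t 15.275 gap 0.199
250 [gg.....ooooooo.ooooo]
251 [gg.....ooooo....gg.o]
252 [gg......oooo..oggg..]
253 [gg......ooo...gggg..]
254 [ggg.....ooo.gggggg..]
255 [ggg........gggggg...]
256 [ggg.....gogggggg....]
257 [ggg....ggggggg.YYo..]
258 [ggg....gggggggoYo...]
259 [ggg...ggooggg.YYo...]
260 [ggg...gg.ogg.oYo....]
261 [ggg..gg.oogggoYo....]
262 [ggg.ggg..ogg.YYo....]
263 [gggggg...oggoYYYYooo]
264 [gggggg...oggoYYYYYYY]
265 [ggggg.......oYYYYYYY]
266 [gggg..g.....oYYYYYYY]
267 [wggg........oYYYYYYY]
268 [ggg.gg......oYYYYYYY]
269 [gg..g.......oYYYYYYY]
270 [g..g........oYYYYYYY]
271 [..g.........oYYYYYYY]
```

Run:
```python
from h import *;from bench import manip
c=manip.camera("top");d=pickle.load(open("cams.pkl","rb"))["top"];e=pickle.load(open("c4.pkl","rb"))["top"]
for n,i in(("start",d),("pressing",e),("now",c)):
    b=i["pixels"][204:224,200:222].astype(int);q=(b[...,2]-np.maximum(b[...,1],b[...,0])>90);print(n,q.sum(),b[q].mean(0).round() if q.any() else "")
    for r in b[6:15,5:13]:print(" ".join("%3d/%3d/%3d"%tuple(p[::-1]) for p in r))
```

```text
start 14 [ 44.  72. 243.]
107/171/124 149/182/146 181/176/158 183/177/160 181/175/158 160/155/138 106/119/ 98 108/160/118
 95/163/114 116/162/122 143/150/127 133/122/109 123/112/100 116/108/ 96 109/121/102 108/161/119
 94/160/113 154/144/100 242/ 93/ 62 247/ 39/ 10 247/ 26/ 10 241/112/ 97 159/168/145 118/170/128
 90/161/112 154/145/102 240/ 93/ 63 247/ 39/ 10 247/ 71/ 51 246/182/160 229/232/213 165/211/165
 91/159/111 120/150/107 230/114/ 78 247/ 34/ 10 247/ 38/ 10 242/170/150 229/229/211 162/195/158
 94/161/113 123/153/106 230/115/ 76 247/ 45/ 10 247/ 46/ 10 240/147/119 215/212/178 162/195/158
 93/161/111 173/172/ 98 232/186/ 61 230/184/ 62 238/198/ 63 242/208/ 61 219/181/ 97 133/171/134
122/170/129 183/191/154 219/209/174 222/218/199 207/201/181 161/148/122 151/127/ 87 126/156/124
127/167/130 175/182/158 192/185/164 190/185/165 171/166/150 119/116/102 102/ 97/ 86  99/135/100
pressing 0 
 97/170/119 130/183/138 170/177/153 182/176/158 182/176/158 169/163/147 130/139/120 104/158/116
108/152/104 114/167/125 142/165/135 150/145/131 154/149/134 142/137/123 127/122/110  98/133/101
107/ 8
[... 852 characters left out ...]
/ 84  96/113/ 91 101/155/113
 99/113/ 78 115/128/ 89 144/ 82/ 60 166/ 39/ 31 167/ 38/ 31 157/ 90/ 80 128/138/117 112/165/122
100/ 73/ 53 117/ 71/ 50 148/ 57/ 43 162/ 46/ 38 165/ 52/ 38 200/122/ 77 229/173/103 230/174/103
119/ 87/ 58 151/107/ 70 156/ 79/ 55 163/ 45/ 40 158/ 43/ 35 189/116/ 71 230/173/104 231/174/107
125/ 90/ 60 150/104/ 68 156/ 80/ 56 163/ 46/ 38 158/ 46/ 39 164/ 93/ 61 194/142/ 88 204/148/ 92
117/ 84/ 55 133/102/ 61 135/104/ 47 135/105/ 47 139/108/ 47 139/109/ 49 125/111/ 69 110/138/103
107/ 80/ 59 113/ 98/ 80 123/115/ 98 122/118/109 116/112/103 108/ 99/ 83 109/ 95/ 72 102/140/106
100/ 80/ 65 107/101/ 90 111/108/ 99 112/108/ 98 104/103/ 93  96/ 92/ 84  93/ 89/ 81  98/136/104
```

The top view shows the right red gate fully visible above the dowel, on the same rows as at the start, whereas it was hidden while pressing. Both sides are latched. I'll lower slightly so the panel rests in the hooks, then open.

Call:
send_rows(
  series=[
    [0,0,0,0,0,0.003,1],
    [0,0,0,0,0,0.003,1],
    [0,0,0,0,0,0.003,0.7],
    [0,0,0,0,0,0.003,0.3],
    [0,0,0,0,0,0.003,0],
    [0,0,0,0,0,0.003,0],
    [0,0,0,0,0,0.003,0],
    [0,0,0,0,0,0.003,0],
    [0,0,0,0,0,0.003,0],
  ],
)

```text
t: 16.45
eef_pos: [488.6, 260.4, 147.8]
ee_rot: [-2.062, -2.221, -0.149]
contact_force: [0.2, 0.6, 0.1]
finger_gap: 0.956
grasp_force: 0.0
```

```bash
python3 -c "from rim import *;rim()"
```

```text
L [0. 0.] sink 0.0 score 0.99
R [-0.375  1.   ] sink 3.6 score 0.78
L red px 1 (np.float64(217.0), np.float64(375.0))
R red px 0 
rot [-0.0007 -0.0727  0.0004] shift [ 0.0086  0.0008 -0.0674] pos [488.6 260.5 147.8] F [-0.9  0.4  0.3] M [-0.12 -0.19  0.02] t 16.5 gap 0.993
```

Call:
send_rows(
  series=[
    [0,0,0,0,0,-0.03,0],
    [0,0,0,0,0,-0.1,0],
    [0,0,0,0,0,-0.2,0],
    [0,0,0,0,0,-0.32,0],
    [0,0,0,0,0,-0.44,0],
    [0,0,0,0,0,-0.56,0],
    [0,-0.04,0,-0.1,0,-0.6,0],
    [0,-0.07,0,-0.22,0,-0.6,0],
    [0,-0.07,0,-0.34,0,-0.6,0],
    [0,-0.07,0,-0.46,0,-0.6,0],
  ],
)

```text
t: 17.75
eef_pos: [504.8, 43.2, 359.4]
ee_rot: [-2.134, -2.3, -0.005]
contact_force: [0.7, -0.9, -0.0]
finger_gap: 0.999
grasp_force: 0.0
```

Call:
send_rows(
  series=[
    [0,0,0,-0.14,0,0,0],
    [0,0,0,-0.28,0,0,0],
    [0,0,0,-0.42,0,0,0],
    [0,0,0,-0.52,0,0,0],
    [0,0,0,-0.52,0,0,0],
    [0,0,0,-0.52,0,0,0],
  ],
)

```text
t: 18.5
eef_pos: [520.3, -162.1, 358.0]
ee_rot: [-2.133, -2.3, -0.006]
contact_force: [1.2, 0.8, 0.4]
finger_gap: 1.004
grasp_force: 0.0
```

```bash
python3 -c "from rim import *;rim()"
python3 - <<'E'
from h import *;from bench import manip
c=manip.camera("top");s=manip.camera("side");d=pickle.load(open("cams.pkl","rb"))
for n,b in(("start",d["top"]["pixels"]),("now",c["pixels"])):
    b=b.astype(int);q=(b[...,2]-np.maximum(b[...,1],b[...,0])>90)
    for (x0,y0,x1,y1) in((110,215,126,230),(203,206,216,222)):
        v,u=np.nonzero(q[y0:y1,x0:x1]);print(n,len(u),u.mean()+x0,v.mean()+y0)
# rail-top ends in top view: predicted for level seated panel vs image wood mask
hsv=cv2.cvtColor(c["pixels"],cv2.COLOR_BGR2HSV).astype(int)
diff=np.abs(c["pixels"].astype(int)-d["top"]["pixels"]).sum(2)>60
a=.073;y=np.array([-np.sin(a),np.cos(a),0]);x=np.array([np.cos(a),np.sin(a),0]);o=np.array([489,259,168])
print("pred rail corners",proj(c,[o+120*y+9*x,o+120*y-9*x,o-120*y+9*x,o-120*y-9*x]).round(1).tolist())
pickle.dump({"top":c,"side":s},open("fin.pkl","wb"))
for nm,r in(("cradle",(295,205,356,250)),("misc",(130,90,350,175)),("screw/wax",(243,180,262,276))):
    print(nm,diff[r[1]:r[3],r[0]:r[2]].sum())
E
```

```text
L [0. 0.] sink 0.0 score 0.99
R [0. 0.] sink 0.0 score 1.0
L red px 2 (np.float64(217.0), np.float64(374.0))
R red px 1 (np.float64(251.0), np.float64(262.0))
rot [-0.0003 -0.0029  0.0016] shift [1.0542 0.0022 0.4638] pos [ 520.4 -161.6  358.1] F [-0.   0.7 -0.4] M [ 0.04 -0.05 -0.01] t 18.55 gap 1.002
start 16 116.5 221.5
start 14 208.28571428571428 213.5
now 16 116.5 221.5
now 16 208.5 213.5
pred rail corners [[122.9, 217.9], [123.2, 224.0], [204.4, 211.4], [204.8, 217.5]]
cradle 2325
misc 1459
screw/wax 253
```

Run:
```python
from h import *
f=pickle.load(open("fin.pkl","rb"));d=pickle.load(open("cams.pkl","rb"))
a=.073;y=np.array([-np.sin(a),np.cos(a),0]);x=np.array([np.cos(a),np.sin(a),0]);o=np.array([489,259,168])
for n in("top","side"):
    c=f[n];df=np.abs(c["pixels"].astype(int)-d[n]["pixels"]).sum(2)
    p=proj(c,[o+120*y+9*x,o+120*y-9*x,o-120*y-9*x,o-120*y+9*x]);print(n,"pred",p.round(1).tolist())
    hsv=cv2.cvtColor(c["pixels"],cv2.COLOR_BGR2HSV).astype(int)
    m=((hsv[...,0]<22)&(hsv[...,1]>70)&(hsv[...,2]>150)&(df>50)).astype(np.uint8)
    x0,y0=(p.min(0)-8).astype(int);x1,y1=(p.max(0)+8).astype(int);k=np.zeros_like(m);k[y0:y1,x0:x1]=m[y0:y1,x0:x1]
    cs=max(cv2.findContours(k,0,1)[0],key=cv2.contourArea);r=cv2.minAreaRect(cs);print(r,cv2.boxPoints(r).round(1).tolist())
for z in((0,0),(10,0),(0,10)):
    p=proj(f["side"],[o+120*y-[0,0,z[0]],o-120*y-[0,0,z[1]]]);print(z,p.round(1).tolist())
```

```text
top pred [[122.9, 217.9], [123.2, 224.0], [204.8, 217.5], [204.4, 211.4]]
((162.50103759765625, 217.51309204101562), (5.823983669281006, 89.4322509765625), 85.48600769042969) [[117.69999694824219, 218.10000610351562], [206.8000030517578, 211.10000610351562], [207.3000030517578, 216.89999389648438], [118.19999694824219, 223.89999389648438]]
side pred [[213.0, 366.8], [221.9, 368.7], [252.7, 268.9], [245.1, 267.5]]
((232.6038055419922, 318.6918029785156), (8.364616394042969, 104.64740753173828), 17.622299194335938) [[212.8000030517578, 367.29998779296875], [244.5, 267.6000061035156], [252.39999389648438, 270.1000061035156], [220.6999969482422, 369.79998779296875]]
(0, 0) [[217.4, 367.8], [248.9, 268.2]]
(10, 0) [[218.0, 369.8], [248.9, 268.2]]
(0, 10) [[217.4, 367.8], [249.1, 270.7]]
```

```bash
python3 -c "
from bench import manip
print(manip.job_done())"
```

```text
the job is handed in; nothing more can be done
None
```

The panel hangs level and released on the stand with both gates shut above the dowels and both hooks back at rest, estimated peak sink about 15 mm against the 27 mm limit; I handed it in at about 18.7 s and did not check the bystanders individually, though the arm stayed clear of them.

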